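# Power up the break corner in order

### The arm

A 7-joint arm with a two-finger parallel gripper is mounted at the origin on the work surface; the furniture and walls round the work are solid. World frame = base frame: x ahead of the robot, y to its left, z up, the work surface at z = 0. Lengths are in m, angles in rad, forces in N, time in s.
With the tool pointing down it reaches from about 0.35 to 0.9 m from the base axis. Payload 8.1 kg.
Tool frame: the origin (TCP) lies at the very end of the fingers, on their centre line; the grasp point (between the pads) lies 19 mm behind it (arm.tcp_to_grasp is the distance from the TCP to the grasp point, in m); z points along the fingers, y is the line along which they close (so a half turn about z gives the same grasp; the last joint's range is limited). The gripper opens to 92 mm and grips with 3 to 60 N. Pads are 19 mm wide; open, the fingers measure 130 mm over their backs; the gripper's body (75 mm by 190 mm) begins 47 mm behind the grasp point.
Start: joints at [-1.38, 0.434, 0.025, 1.573, -0.012, 1.134, -0.075], TCP at [0.181, 0.598, 0.227] pointing down, gripper open.
Joint ranges: [-2.62, 2.62], [-0.44, 2.09], [-1.27, 1.32], [0.08, 2.57], [-1.32, 4.46], [0.12, 2], [-2.74, 2.74]. Speed limits (rad/s): [2.22, 2.22, 3.01, 3.01, 3.14, 3.14, 3.14].

### API

Orientations are given as a rotation vector (axis times angle).
In Python, from cell import arm gives the robot as it stands.
- The arm moves only by the tool move_tool, called as a command line: name --argument value ..., lists and objects as JSON in quotes. Schema: {"type":"object","properties":{"segments":{"type":"array","items":{"type":"object","properties":{"d":{"type":"array","items":{"type":"number"},"minItems":3,"maxItems":3},"turn":{"type":"number"},"jaw":{"type":"number"}},"additionalProperties":false,"required":["jaw"]},"minItems":1,"maxItems":10},"force":{"type":"number"},"only":{"type":"string"},"quiet":{"type":"boolean"},"lines":{"type":"string"}},"required":["segments"],"additionalProperties":false}. segments is a list of rows, 1 to 10 of them, each an object with the fields d (a list: dx, dy, dz in shares of the most that a row can go, 1 being 50 mm), turn (a turn about the tool's z in normalised numbers (1 is 2 pi rad)), jaw (the opening from 0.0 (shut) to 1.0 (fully open)); a field left out counts as zero (the opening has to be given); each row shifts and turns the commanded pose from where the row before left it, along the tool's axes as they then stand; what a row does not reach is not made up. A row lasts 1/10 s, in which the tool goes at most 0.05 m and 0.15 rad, less where a joint would pass 70% of its speed; a pose out of reach is approached as far as the arm can. The fingers move at their own pace and stop on an object; force is the grip in N (left out, the last holds). Time passes only in rows, so rows that do not move let the fingers close. The tool returns the time, the measured TCP pose, the force, the opening and the grip force at its end. only (a regular expression) keeps the lines of the reply that match it, lines (a string "A,B") keeps lines A to B, and quiet returns only ok. A shift or turn number past 1, either way, is cut back to 1. Input that does not fit is refused with a message, and nothing moves.
- arm.observe(): the state, without advancing time (a new reading comes with each control period).
- arm.get_image(name): name is "scene" or "top" or "wrist"; returns a dict with "image" (480x640x3 uint8, blue, green, red), "fx", "fy", "cx", "cy" (pixels), "distortion" ([k1, k2, p1, p2, k3] as OpenCV has them; the pictures are not rectified), "cam_to_world" (4x4, takes a point from camera to world coordinates); the wrist camera has in their place "mount" (4x4, takes a point from camera to tool coordinates, whose origin is the TCP and whose axes are the flange's). Camera axes: x right, y down, z forward; pixel columns grow to the right and rows downward; lengths in m; the calibration is good to about 2 mm. A picture is of the moment at which its call begins: read the wrist's pose just before it. There is no depth.
- arm.sign_off(): hands the job in; it is judged then, once.
The state is a dict: "clock": time; "joints": joint angles; "dq": joint speeds; "joint_efforts": joint torques, N m; "position": TCP position; "ee_rot": TCP orientation; "force": force on the tool from outside, world axes, zero at the start; "ft_torque": the same for the moment, N m; "width": opening from 0.0 (shut) to 1.0 (fully open); "gripper_force": force on a finger pad.
Only numpy, scipy, OpenCV 4.12 (cv2) and the standard library are available. Lean on these libraries where they do the work, as an engineer would, in place of code of your own. Each camera call takes 0.05 s, during which the arm holds its last target. There are 200 camera calls.

### The job

Switch the break corner's power on by pushing keys down with a fingertip, lightly and in this order: first the large round key on the small separate box, then the square key on the long socket strip, then the strip's long bar key. The keys latch, so each stays down; leave the strip's small round key up and everything else on the table where it stands. Grasp and lift nothing, and finish with the hand clear.

Things in the scene. Friction and masses are not known exactly. Their poses are not given: they have to be found in the camera images.
- main_box: small grey switch box, 110x110 mm, 60 mm high, fixed to the table, left of the strip; origin: centre of its underside; carries only the large round key, in the middle of its top
- strip: long grey socket strip, 106 mm (x) by 300 mm (y, its length), 50 mm high, fixed to the table; origin: centre of its underside. Its three keys stand in a row 20 mm to the robot's side (-x) of its middle line, 95 mm apart, on square black surrounds, in any order; behind each key is a flush round socket
- main_key_top (a point): centre of the top of the large round key on top of the small separate switch box, a flat disc 38 mm across; about 78 mm above the table when fully up. White plastic like all keys; 18 mm proud of the housing when up, 8 mm fully down. Pushed down it slides 10 mm against 2.5 N of friction to a stop and stays where it is left; its top, on rubber, also gives 1 mm per 2.5 N (5 mm at most) and comes back
- main_key (a joint): travel of the large round key on top of the small separate switch box in m: 0 fully up, 0.010 fully down; counts as on (down) above 0.006 and as off (up) below 0.004; it starts between 0 and 0.002
- square_key_top (a point): centre of the top of the square key of the long socket strip, 28x28 mm; about 68 mm above the table when fully up. White plastic like all keys; 18 mm proud of the housing when up, 8 mm fully down. Pushed down it slides 10 mm against 2.5 N of friction to a stop and stays where it is left; its top, on rubber, also gives 1 mm per 2.5 N (5 mm at most) and comes back
- square_key (a joint): travel of the square key of the long socket strip in m: 0 fully up, 0.010 fully down; counts as on (down) above 0.006 and as off (up) below 0.004; it starts between 0 and 0.002
- bar_key_top (a point): centre of the top of the long bar key of the socket strip, 46 mm (strip's x) by 16 mm (strip's y); about 68 mm above the table when fully up. White plastic like all keys; 18 mm proud of the housing when up, 8 mm fully down. Pushed down it slides 10 mm against 2.5 N of friction to a stop and stays where it is left; its top, on rubber, also gives 1 mm per 2.5 N (5 mm at most) and comes back
- bar_key (a joint): travel of the long bar key of the socket strip in m: 0 fully up, 0.010 fully down; counts as on (down) above 0.006 and as off (up) below 0.004; it starts between 0 and 0.002
- small_key_top (a point): centre of the top of the small round key of the socket strip, 20 mm across, which must stay up; about 68 mm above the table when fully up. White plastic like all keys; 18 mm proud of the housing when up, 8 mm fully down. Pushed down it slides 10 mm against 2.5 N of friction to a stop and stays where it is left; its top, on rubber, also gives 1 mm per 2.5 N (5 mm at most) and comes back
- small_key (a joint): travel of the small round key of the socket strip in m: 0 fully up, 0.010 fully down; counts as on (down) above 0.006 and as off (up) below 0.004; it starts between 0 and 0.002
- mug: stoneware mug with a handle, 81x114x94 mm, standing at the back, behind the box; loose, a bystander; origin: centre of its underside
- green_vial: small green bottle with a ribbed black cap, 27 mm across, 75 mm tall, near the gap between box and strip; loose, a bystander; origin: centre of its underside
- marker_red: capped red marker pen, 16x141x17 mm, lying on the robot's side of the strip; loose, a bystander; origin: centre of its underside
- drink_can: empty drink can, 66 mm across, 147 mm tall, behind the strip; loose, a bystander; origin: centre of its underside

How it is judged:
On the way, in this order (a step that is already met when the one before it is completed fails the run):
1. the large round key on the box is down, the strip's keys still up (value of joint main_key above 0.006 m and value of joint each of square_key, bar_key below 0.004 m), for 0.2 s.
2. the square key is down too, the bar key still up (value of joint each of main_key, square_key above 0.006 m and value of joint bar_key below 0.004 m), for 0.2 s.
3. the long bar key is down too (value of joint each of main_key, square_key, bar_key above 0.006 m), for 0.2 s.
At the end, for the whole second after the job is handed in: The large round, square and bar keys are each more than 6 mm down and the small round key less than 4 mm; every loose thing is within 20 mm of where it stood (all of step 3 and value of joint small_key below 0.004 m and distance of each of mug, green_vial, marker_red, drink_can from where it was at the start of the episode below 0.02 m); the robot touches nothing.
It fails at once if the square or bar key is pushed (4 mm) before the large round key is on (6 mm) (value of joint main_key below 0.006 m and value of joint any of square_key, bar_key above 0.004 m).
It fails at once if the bar key is pushed (4 mm) before the square key is on (6 mm) (value of joint square_key below 0.006 m and value of joint bar_key above 0.004 m).
It fails at once if the strip's small round key is pushed down 4 mm (value of joint small_key above 0.004 m).
It fails at once if a key or housing is pressed with more than 25 N (contact force between any of main_key, square_key, bar_key, small_key, strip, main_box and the fingers above 25 N or contact force between any of main_key, square_key, bar_key, small_key, strip, main_box and the arm above 25 N).
It fails at once if a loose thing is lifted, carried, knocked over or pushed more than 20 mm (distance of any of mug, green_vial, marker_red, drink_can from where it was at the start of the episode above 0.02 m or angle between any of mug, green_vial, drink_can's own z axis and vertical above 0.5 rad).
It also fails if it takes over 58 s, if anything falls off the work surface, if the arm or the gripper's body presses on something with over 40 N, if the wrist force passes 120 N, or if a joint passes its speed limit or range.

## Working session

There is one attempt and no reset: what is moved stays moved. The work goes in short steps, Python scripts to look and compute and a tool call to move; the robot and the scene stay as the last step left them, time stands still between calls to the robot, and variables do not carry over. Pictures are saved under pics/ and viewed, at most 10 in all, crops included, and the job is handed in when it is done.

```bash
ls; mkdir -p pics; python3 - <<'E'
from cell import arm
import cv2,numpy as np
s=arm.observe();print({k:np.round(v,3).tolist() for k,v in s.items()})
for n in("top","scene"):
    d=arm.get_image(n);cv2.imwrite(f"pics/{n}0.png",d["image"]);print(n,d["fx"],d["fy"],d["cx"],d["cy"],d["distortion"],np.round(d["cam_to_world"],3).tolist())
E
```

```text
cell.py
pics
{'clock': 0.0, 'joints': [-1.38, 0.435, 0.025, 1.574, -0.012, 1.134, -0.075], 'dq': [-0.0, 0.002, -0.001, 0.001, 0.001, -0.001, 0.0], 'joint_efforts': [0.0, -66.785, 0.985, -31.446, -0.061, 0.043, 0.0], 'position': [0.181, 0.598, 0.226], 'ee_rot': [-0.46, -3.108, 0.003], 'force': [-0.121, 0.409, -0.673], 'ft_torque': [-0.017, 0.055, -0.017], 'gripper_force': 0.0, 'width': 0.999}
top 603.5789268212432 603.5789268212432 316.6653080740395 222.96761306131285 [0.06608415 0.         0.         0.         0.        ] [[0.088, -0.973, 0.213, 0.294], [-0.996, -0.085, 0.022, 0.052], [-0.004, -0.214, -0.977, 1.089], [0.0, 0.0, 0.0, 1.0]]
scene 456.85524657446433 456.85524657446433 314.82853032071534 236.00419143472413 [-0.01378735  0.          0.          0.          0.        ] [[-0.573, -0.531, 0.624, 0.011], [-0.819, 0.351, -0.454, 0.451], [0.022, -0.771, -0.637, 0.617], [0.0, 0.0, 0.0, 1.0]]
```

View pics/top0.png

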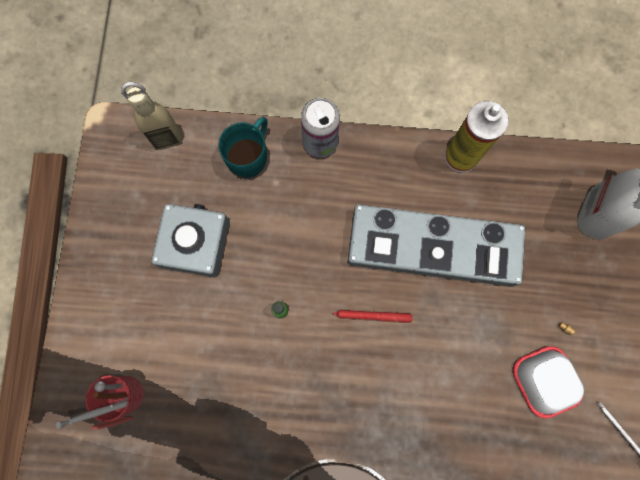

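View pics/scene0.png

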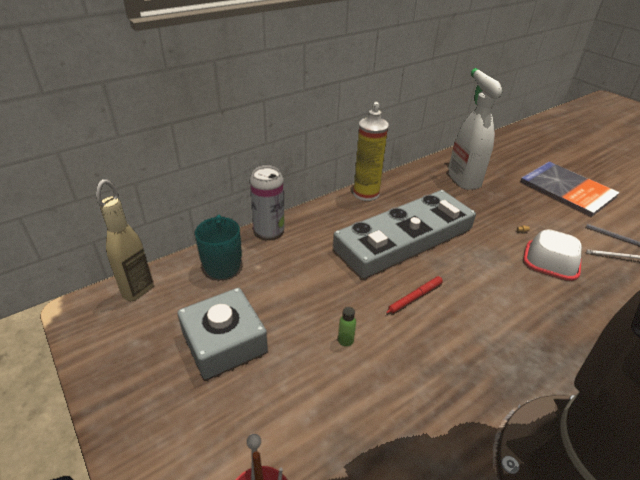

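```bash
cat > h.py <<'E'
from cell import arm
import cv2,numpy as np
from scipy.spatial.transform import Rotation as R
def ray(d,px,T=None):
    K=np.array([[d["fx"],0,d["cx"]],[0,d["fy"],d["cy"]],[0,0,1]])
    u=cv2.undistortPoints(np.array([[px]],float),K,np.array(d["distortion"],float))[0,0]
    T=np.array(d["cam_to_world"]) if T is None else T
    return T[:3,3],T[:3,:3]@np.array([u[0],u[1],1])
def plane(o,v,z): return o+v*(z-o[2])/v[2]
def tri(a,b):
    (o,v),(p,w)=a,b
    s=np.linalg.lstsq(np.c_[v,-w],p-o,rcond=None)[0]
    A,B=o+s[0]*v,p+s[1]*w
    return (A+B)/2,np.linalg.norm(A-B)
def white(img,px,r=22,t=185):
    m=(img.min(2)>t).astype(np.uint8)
    n,l,st,c=cv2.connectedComponentsWithStats(m)
    k=min((i for i in range(1,n) if st[i,4]>40),key=lambda i:np.hypot(*(c[i]-px)))
    return c[k],st[k]
E
python3 - <<'E'
from h import *
t=arm.get_image("top");s=arm.get_image("scene")
for n,a,b,z in(("main",(186,236),(219,315),.077),("sq",(382,246),(377,240),.067),("small",(438,253),(415,223),.067),("bar",(494,262),(449,209),.067)):
    ca,sa=white(t["image"],a);cb,sb=white(s["image"],b)
    print(n,ca.round(1),sa[2:],cb.round(1),sb[2:],plane(*ray(t,ca),z).round(4),[x.round(4) for x in tri(ray(t,ca),ray(s,cb))])
for n,a,z in(("vialcap",(280,309),.075),("can",(320,113),.147),("mug",(243,150),.09),("pen1",(338,313),.015),("pen2",(411,318),.015),("yellowtop",(490,120),.15)):
    print(n,plane(*ray(t,a),z).round(3))
st=arm.observe();print(R.from_rotvec(st["ee_rot"]).as_matrix().round(3))
E
```

```text
main [185.9 235.9] [ 21  21 358] [219.  312.6] [ 23  18 339] [0.4729 0.2947 0.077 ] [array([0.4728, 0.2946, 0.0746]), np.float64(0.0018)]
sq [382.2 245.3] [ 17  18 251] [377.7 235.7] [ 18  12 125] [ 0.4877 -0.0407  0.067 ] [array([ 0.4868, -0.0416,  0.0658]), np.float64(0.0027)]
small [437.7 252.5] [ 12  12 100] [449.3 205.7] [18 12 85] [ 0.4836 -0.1358  0.067 ] [array([ 0.4473, -0.1386,  0.1317]), np.float64(0.0566)]
bar [493.7 259.8] [ 10  27 236] [449.3 205.7] [18 12 85] [ 0.4794 -0.2303  0.067 ] [array([ 0.4782, -0.2313,  0.0666]), np.float64(0.0031)]
vialcap [0.364 0.123 0.075]
can [0.686 0.084 0.147]
mug [0.63  0.213 0.09 ]
pen1 [0.37  0.024 0.015]
pen2 [ 0.373 -0.104  0.015]
yellowtop [ 0.696 -0.195  0.15 ]
[[-0.957  0.29  -0.   ]
 [ 0.29   0.957 -0.001]
 [-0.    -0.001 -1.   ]]
```

Careful with the scale: shifts go in shares of 50 mm and turns go in shares of 2 pi rad. That gives: -0.03 m is -0.6, -0.02 m is -0.4, -0.06 rad is -0.0095.

move_tool --segments '[{"d": [0,0,-0.4],"turn": -0.0095,"jaw": 0},{"d": [0,0,-0.6],"turn": -0.0095,"jaw": 0},{"d": [0,0,-0.4],"turn": -0.0095,"jaw": 0},{"turn": -0.0095,"jaw": 0},{"jaw": 0}]'

```text
clock: 0.7
position: [0.1811, 0.5983, 0.2972]
ee_rot: [0.083, 3.14, 0.001]
force: [-0.1, -0.1, 0.4]
width: 0.613
gripper_force: 0.0
```

```bash
python3 - <<'E'
from h import *
s=arm.observe();M=R.from_rotvec(s["ee_rot"]).as_matrix();print(M.round(3))
print((M.T@(np.array([.473,.2947,.2])-s["position"])).round(3),s["width"])
E
```

```text
[[-0.999  0.053  0.   ]
 [ 0.053  0.999  0.001]
 [-0.     0.001 -1.   ]]
[-0.308 -0.288  0.097] 0.6132378211632218
```

Scaled: -0.04 m is -0.8, -0.03 m is -0.6.

move_tool --segments '[{"d": [-0.4,-0.2,0],"jaw": 0},{"d": [-0.6,-0.6,0],"jaw": 0},{"d": [-0.8,-0.6,0],"jaw": 0},{"d": [-0.8,-0.8,0],"jaw": 0},{"d": [-0.6,-0.6,0],"jaw": 0},{"d": [-0.6,-0.6,0],"jaw": 0},{"d": [-0.6,-0.6,0],"jaw": 0},{"d": [-0.4,-0.6,0],"jaw": 0},{"d": [-0.4,-0.4,0],"jaw": 0},{"jaw": 0}]'

```text
clock: 1.7
position: [0.4257, 0.335, 0.2962]
ee_rot: [0.098, 3.139, -0.004]
force: [0.4, 0.5, -1.2]
width: 0.005
gripper_force: 0.0
```

```bash
python3 - <<'E'
from h import *
s=arm.observe();M=R.from_rotvec(s["ee_rot"]).as_matrix();print(M.round(3))
print((M.T@(np.array([.473,.2947,.08])-s["position"])).round(3),s["width"])
cv2.imwrite("pics/w1.png",arm.get_image("wrist")["image"])
E
```

```text
[[-0.998  0.063  0.001]
 [ 0.063  0.998 -0.002]
 [-0.001 -0.002 -1.   ]]
[-0.05  -0.037  0.216] 0.005318359101674578
```

View pics/w1.png

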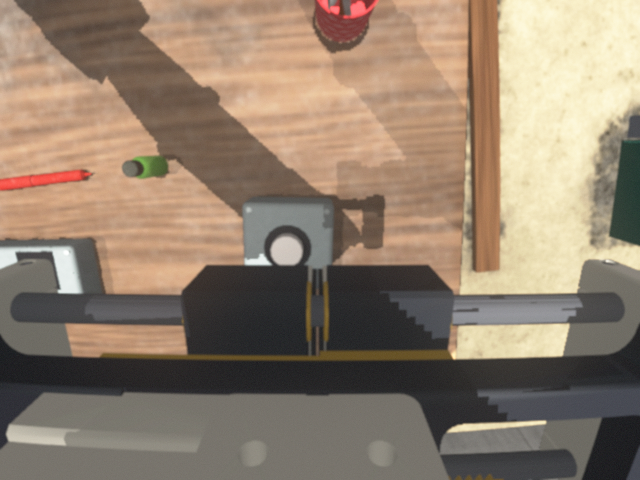

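Scaled: 0.04 m is 0.8, 0.03 m is 0.6.

```bash
python3 - <<'E'
from h import *
s=arm.observe();d=arm.get_image("wrist")
T=np.eye(4);T[:3,:3]=R.from_rotvec(s["ee_rot"]).as_matrix();T[:3,3]=s["position"]
m=np.array(d["mount"]);print(m.round(3).tolist())
print(plane(*ray(d,(287,248),T@m),.077).round(4))
E
```

```text
[[-0.0, -0.969, -0.249, 0.065], [1.0, -0.0, 0.0, -0.0], [-0.0, -0.249, 0.969, -0.159], [0.0, 0.0, 0.0, 1.0]]
[0.4684 0.2992 0.077 ]
```

move_tool --segments '[{"d": [-0.4,-0.2,0.4],"jaw": 0},{"d": [-0.4,-0.4,0.6],"jaw": 0},{"d": [-0.2,-0.2,0.8],"jaw": 0},{"d": [0,0,0.8],"jaw": 0},{"d": [0,0,0.6],"jaw": 0},{"d": [0,0,0.4],"jaw": 0},{"d": [0,0,0.2],"jaw": 0},{"jaw": 0}]'

```text
clock: 2.6
position: [0.4692, 0.2974, 0.1055]
ee_rot: [-0.083, -3.138, 0.002]
force: [0.0, -0.3, 0.7]
width: 0.007
gripper_force: 0.0
```

```bash
python3 - <<'E'
from h import *
s=arm.observe();M=R.from_rotvec(s["ee_rot"]).as_matrix()
print((M.T@(np.array([.473,.2947,.078])-s["position"])).round(4),s["force"])
E
```

```text
[-0.004  -0.0025  0.0275] [ 0.02746759 -0.28671464  0.73310913]
```

Scaled: 0.01 m is 0.2, -0.002 m is -0.04.

move_tool --segments '[{"d": [-0.08,-0.04,0.2],"jaw": 0},{"d": [0,0,0.2],"jaw": 0},{"d": [0,0,0.08],"jaw": 0},{"d": [0,0,0.04],"jaw": 0},{"d": [0,0,0.04],"jaw": 0},{"d": [0,0,0.04],"jaw": 0},{"d": [0,0,0.04],"jaw": 0},{"d": [0,0,0.04],"jaw": 0},{"jaw": 0}]'

```text
clock: 3.5
position: [0.4746, 0.2948, 0.0728]
ee_rot: [0.085, 3.14, 0.0]
force: [0.3, 0.7, 2.0]
width: -0.0
gripper_force: 0.8
```

Scaled: 0.002 m is 0.04.

move_tool --segments '[{"d": [0,0,0.04],"jaw": 0},{"d": [0,0,0.04],"jaw": 0},{"d": [0,0,0.04],"jaw": 0},{"jaw": 0},{"jaw": 0}]'

```text
clock: 4.0
position: [0.4746, 0.2948, 0.0668]
ee_rot: [0.085, 3.14, 0.0]
force: [0.5, 0.9, 3.6]
width: 0.004
gripper_force: 1.8
```

Scaled: 0.001 m is 0.02.

move_tool --segments '[{"d": [0,0,0.02],"jaw": 0},{"d": [0,0,0.02],"jaw": 0},{"jaw": 0}]'

```text
clock: 4.3
position: [0.4747, 0.2948, 0.065]
ee_rot: [0.085, 3.14, 0.001]
force: [-0.7, -0.6, 8.0]
width: 0.005
gripper_force: 4.0
```

Scaled: -0.04 m is -0.8, -0.03 m is -0.6.

move_tool --segments '[{"d": [0,0,-0.1],"jaw": 0},{"d": [0,0,-0.4],"jaw": 0},{"d": [0,0,-0.6],"jaw": 0},{"d": [-0.2,-0.6,0],"jaw": 0},{"d": [-0.2,-0.8,0],"jaw": 0},{"d": [-0.2,-0.8,0],"jaw": 0},{"d": [0,-0.8,0],"jaw": 0},{"d": [0,-0.8,0],"jaw": 0},{"d": [0,-0.8,0],"jaw": 0},{"d": [0,-0.8,0],"jaw": 0}]'

```text
clock: 5.3
position: [0.489, 0.0217, 0.1195]
ee_rot: [-0.085, -3.14, 0.0]
force: [0.3, -0.2, -0.3]
width: 0.005
gripper_force: 0.0
```

move_tool --segments '[{"d": [0,-0.6,0],"jaw": 0},{"d": [0,-0.4,0],"jaw": 0},{"d": [0,-0.2,0],"jaw": 0},{"jaw": 0},{"jaw": 0}]'

```text
clock: 5.8
position: [0.4866, -0.0354, 0.1196]
ee_rot: [-0.083, -3.14, -0.001]
force: [-0.3, -0.3, 0.0]
width: 0.005
gripper_force: 0.0
```

```bash
python3 - <<'E'
from h import *
s=arm.observe();M=R.from_rotvec(s["ee_rot"]).as_matrix()
print((M.T@(np.array([.4873,-.0412,.068])-s["position"])).round(4),s["force"])
d=arm.get_image("wrist");cv2.imwrite("pics/w2.png",d["image"])
t=arm.get_image("top");cv2.imwrite("pics/t2.png",t["image"])
E
```

```text
[-0.001  -0.0058  0.0516] [-0.29787398 -0.33777862  0.0050608 ]
```

View pics/w2.png

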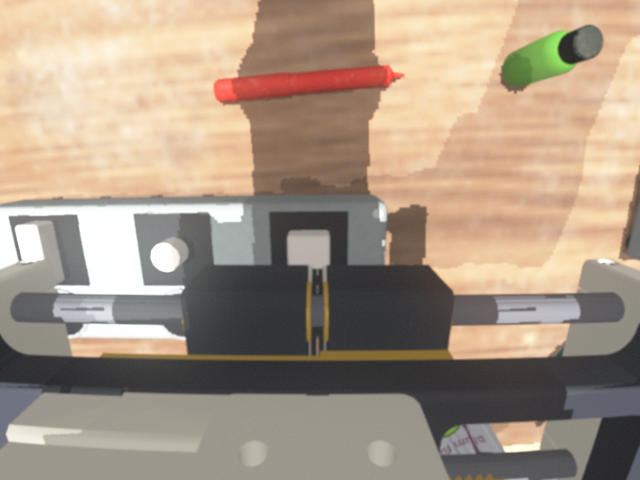

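Scaled: 0.02 m is 0.4, 0.008 m is 0.16.

move_tool --segments '[{"d": [-0.02,-0.12,0.4],"jaw": 0},{"d": [0,0,0.4],"jaw": 0},{"d": [0,0,0.16],"jaw": 0},{"d": [0,0,0.04],"jaw": 0},{"d": [0,0,0.04],"jaw": 0},{"d": [0,0,0.04],"jaw": 0},{"d": [0,0,0.04],"jaw": 0},{"d": [0,0,0.04],"jaw": 0},{"d": [0,0,0.04],"jaw": 0},{"jaw": 0}]'

```text
clock: 6.9
position: [0.4876, -0.0425, 0.0597]
ee_rot: [0.084, 3.14, 0.0]
force: [0.7, 0.4, 2.9]
width: 0.004
gripper_force: 0.9
```

Scaled: 0.002 m is 0.04, 0.001 m is 0.02.

move_tool --segments '[{"d": [0,0,0.04],"jaw": 0},{"d": [0,0,0.02],"jaw": 0},{"d": [0,0,0.02],"jaw": 0},{"jaw": 0},{"jaw": 0}]'

```text
clock: 7.4
position: [0.4876, -0.0426, 0.0559]
ee_rot: [0.085, 3.14, 0.0]
force: [0.3, 1.4, 5.4]
width: 0.01
gripper_force: 2.9
```

Scaled: 0.001 m is 0.02.

move_tool --segments '[{"d": [0,0,0.02],"jaw": 0},{"jaw": 0}]'

```text
clock: 7.6
position: [0.4876, -0.0426, 0.055]
ee_rot: [0.085, 3.14, 0.0]
force: [0.1, 1.8, 8.0]
width: 0.003
gripper_force: 4.0
```

move_tool --segments '[{"d": [0,0,-0.1],"jaw": 0},{"d": [0,0,-0.4],"jaw": 0},{"d": [0,0,-0.6],"jaw": 0},{"d": [0,0,-0.2],"jaw": 0},{"d": [0,-0.6,0],"jaw": 0},{"d": [0,-1,0],"jaw": 0},{"d": [-0.04,-1,0],"jaw": 0},{"d": [0,-0.8,0],"jaw": 0},{"d": [0,-0.36,0],"jaw": 0},{"jaw": 0}]'

```text
clock: 8.6
position: [0.4777, -0.234, 0.1192]
ee_rot: [-0.093, -3.139, 0.002]
force: [0.1, 0.8, 0.4]
width: 0.007
gripper_force: 0.0
```

```bash
python3 - <<'E'
from h import *
s=arm.observe();M=R.from_rotvec(s["ee_rot"]).as_matrix()
print((M.T@(np.array([.479,-.2308,.068])-s["position"])).round(4),s["position"])
cv2.imwrite("pics/w3.png",arm.get_image("wrist")["image"])
cv2.imwrite("pics/s3.png",arm.get_image("scene")["image"])
E
```

```text
[-0.0012  0.0034  0.0512] [ 0.47766828 -0.23403041  0.11922311]
```

View pics/w3.png

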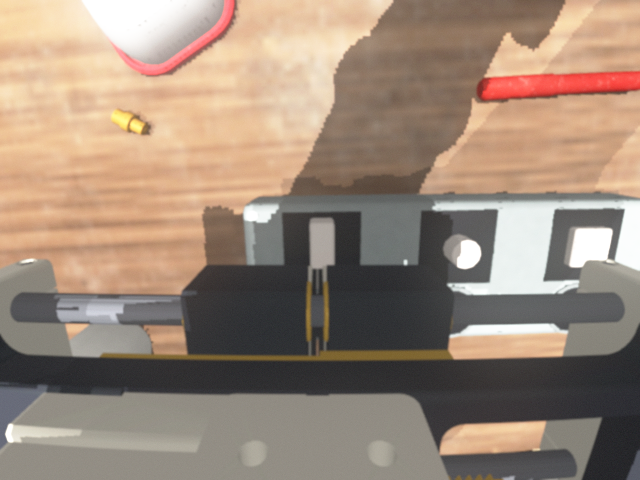

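View pics/s3.png

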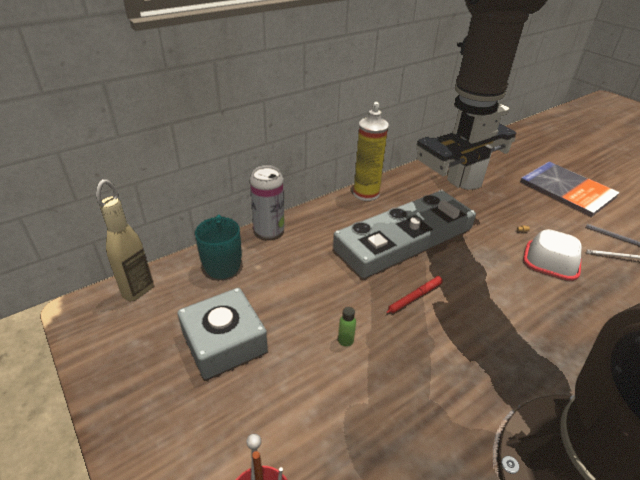

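Wrist view: the bar key at (321,242) lies in line with the fingertips (column 318). Scene view: round key (219,318) and square key (377,241) sit low, bystanders unmoved.

Scaled: 0.02 m is 0.4, 0.003 m is 0.06.

move_tool --segments '[{"d": [-0.02,0.06,0.4],"jaw": 0},{"d": [0,0,0.4],"jaw": 0},{"d": [0,0,0.16],"jaw": 0},{"d": [0,0,0.04],"jaw": 0},{"d": [0,0,0.04],"jaw": 0},{"d": [0,0,0.04],"jaw": 0},{"d": [0,0,0.04],"jaw": 0},{"d": [0,0,0.04],"jaw": 0},{"d": [0,0,0.04],"jaw": 0},{"jaw": 0}]'

```text
clock: 9.7
position: [0.4807, -0.2275, 0.0597]
ee_rot: [0.084, 3.14, -0.0]
force: [1.1, 0.1, 2.5]
width: 0.005
gripper_force: 0.9
```

Scaled: 0.002 m is 0.04, 0.001 m is 0.02.

move_tool --segments '[{"d": [0,0,0.04],"jaw": 0},{"d": [0,0,0.02],"jaw": 0},{"d": [0,0,0.02],"jaw": 0},{"d": [0,0,0.02],"jaw": 0},{"jaw": 0},{"jaw": 0}]'

```text
clock: 10.3
position: [0.4807, -0.2275, 0.0551]
ee_rot: [0.085, 3.14, -0.0]
force: [0.8, 2.0, 7.9]
width: 0.006
gripper_force: 3.9
```

Scaled: -0.04 m is -0.8, -0.03 m is -0.6.

move_tool --segments '[{"d": [0,0,-0.1],"jaw": 0},{"d": [0,0,-0.4],"jaw": 0},{"d": [0,0,-0.8],"jaw": 0},{"d": [0,0,-0.8],"jaw": 0},{"d": [0,0,-0.8],"jaw": 0},{"d": [0,0,-0.6],"jaw": 0},{"d": [0.4,0,0],"jaw": 0},{"d": [0.8,0,0],"jaw": 0},{"d": [0.8,0,0],"jaw": 0},{"jaw": 0}]'

```text
clock: 11.3
position: [0.3748, -0.2221, 0.2291]
ee_rot: [-0.09, -3.137, -0.002]
force: [0.4, 0.5, 0.0]
width: 0.01
gripper_force: 0.0
```

```bash
python3 - <<'E'
from h import *
i=arm.get_image("scene")["image"]
cv2.imwrite("pics/s4.png",cv2.resize(i[130:380,160:500],None,fx=2.3,fy=2.3))
E
```

```text
(no output)
```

View pics/s4.png

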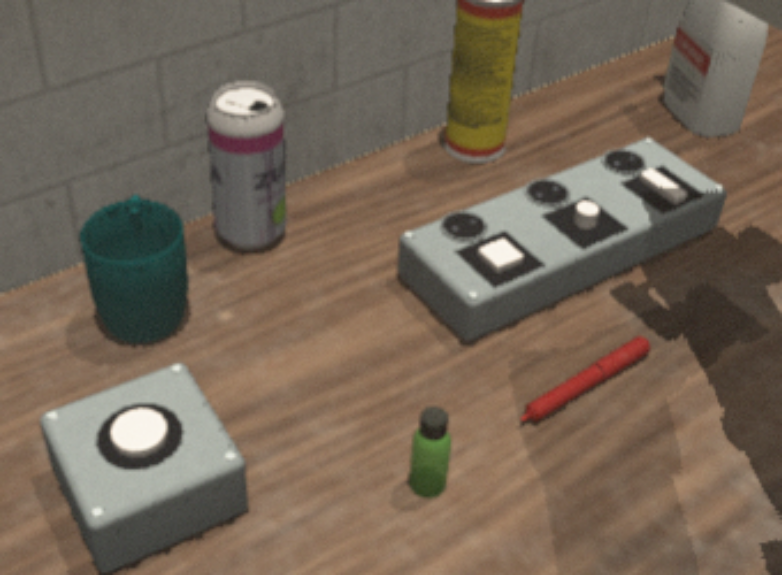

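The crop shows the round (139,430), square (501,255) and bar (662,183) keys all low, the small round key (587,213) still up, and the loose things in place.

```bash
python3 -c "
from cell import arm
print(arm.sign_off())"
```

```text
the job is handed in; nothing more can be done
None
```

I pushed the round, square and bar keys down to their stops in that order, reading about 8 N at each; the last picture shows the small key still up and the loose things in place, and I handed the job in with the hand clear (no verdict was returned).

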